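# Vent the glaze sprayer

## Task

Let the pressure off the glaze sprayer before it is opened: unscrew the small knurled lock nut on the lid's vent valve to its upper stop, then gently press the freed valve tip down most of its way and keep it down for two seconds, and let it spring up again. The pin bends easily, so feel your way, and leave the nut unscrewed and everything else on the table where it is.

Things in the scene. Friction and masses are not known exactly. Their poses are not given: they have to be found in the camera images.
- sprayer: glaze sprayer: closed steel pressure pot fixed to the table, radius 80 mm (lid 84 mm, side handles reach 105 mm). Origin under its centre, z up; lid top 160 mm above the table. On the lid a flat gauge, 42 mm wide and 13 mm high, centred 42 mm from the axis towards -x, and the slim upright vent valve 35 mm from the axis towards +x, the only tall thing there
- valve_foot (a point): on the valve's upright axis, at the lid's top face (inside a brass boss 24 mm wide, 6 mm high). Above it: bare brass stem, 10 mm across, up to 28 mm + H; on it the lock nut; the pin's flat top (valve tip) is at 56 mm + H. H is how far up the stem was set: 0 to 14 mm, different each time and not measured, so feel or look for the tip's height
- lock_nut (a joint): turn (rad) of the round knurled steel nut, 16 mm across, 12 mm tall, on the pin just above the stem: 0 = down on the stem, 4.2 = unscrewed to its stop; positive is counter-clockwise from above. Starts at 0 to 0.5. Each rad lifts it 1.43 mm along the pin (6 mm in all). Friction 0.05 N m, stays where left. A nut held or pushed down takes the pin down with it
- valve_pin (a joint): how far (m) the brass pin, 6 mm across, is pressed down: 0 = up, 0.006 = fully. It stands 16 mm above the nut (10 mm once unscrewed). Spring: starts to move at 2.4 N, then 0.8 N per mm (4.8 N at 3 mm, 7.2 N at 6 mm), then a hard stop; springs back. It goes down only as far as the nut was lifted: nut down = locked. Over 20 N from the fingers bends it
- jug: steel measuring jug with a side handle, loose, radius 52 mm, 120 mm tall, upright; origin under its centre. Bystander
- brush: glazing brush lying flat between the sprayer and the jug, loose, 190 mm long along its x; bystander
- egg_bowl: steel mixing bowl, loose, rim radius 70 mm, 70 mm tall, origin under its centre; bystander
- tart_ring: steel tart ring, loose, 90 mm across, 22 mm tall, origin under its centre; bystander
- shaker: glass jar with a metal cap, loose, radius 27 mm, 90 mm tall, origin under its centre; bystander
- scraper: dough scraper lying flat on the white kitchen scale (fixed, 38 mm high), loose, steel blade 110 mm wide with a wooden back; bystander
- roll_left: loose baked horn-shaped roll on the left tray, 120 mm long, about 50 mm tall; bystander
- roll_right: loose baked horn-shaped roll on the right tray, 120 mm long, about 50 mm tall; bystander
There are look-alikes about, which are no part of the job. What is shaped like the sprayer but pink is not meant.

How it is judged:
By the outcome, as a careful person would: the job done as asked, in the order asked, and still so for the second after the job is handed in, with the robot touching nothing.
It also fails if it takes over 67 s, if anything falls off the work surface, if the arm or the gripper's body presses on something with over 40 N, if the wrist force passes 120 N, or if a joint passes its speed limit or range.

## Robot

A 6-joint arm with a two-finger parallel gripper is mounted at the origin on the work surface. World frame = base frame: x ahead of the robot, y to its left, z up, the work surface at z = 0. Lengths are in m, angles in rad, forces in N, time in s.
With the tool pointing down it reaches from about 0.275 to 0.875 m from the base axis. Payload 12.5 kg.
Tool frame: the origin (TCP) lies at the centre of the arm's flange, where the gripper is bolted on; the fingertips stand 173 mm ahead of it and the grasp point (between the pads) lies 155 mm ahead of it; z points along the fingers, y is the line along which they close (so a half turn about z gives the same grasp; the last joint's range is limited). The gripper opens to 85 mm and grips with 20 to 120 N. Pads are 22 mm wide; open, the fingers measure 114 mm over their backs; the gripper's body (76 mm by 85 mm) begins 54 mm behind the grasp point. The pads swing forward as they close: fully open they stand 13 mm farther back than shut.
Start: joints at [-0.085, 0.351, 1.652, -0, 1.139, -0.085], TCP at [0.55, 0, 0.405] pointing down, gripper open.
Joint ranges: [-2.75, 2.75], [-0.79, 2.1], [0.01, 2.65], [-1.57, 4.71], [0.07, 3.14], [-2.87, 2.87]. Speed limits (rad/s): [2.22, 2.22, 2.79, 3.14, 3.14, 3.14].

## Interface

Orientations are given as a rotation vector (axis times angle).
In Python, from workcell import bot gives the robot as it stands.
- The arm moves only by the shell command python3 -m creep 'ROWS'. ROWS is JSON, a list of rows, each a list of 5 numbers: the finger opening in m, from 0 to 0.0854, then the shift along the tool's x, y, z in m, then the turn about the tool's z in degrees. In form: [[claw, x, y, z, spin], ...]. A call has 1 to 5 rows; each row shifts and turns the commanded pose from where the row before left it, along the tool's axes as they then stand; what a row does not reach is not made up. A row lasts 1/12 s, in which the tool goes at most 41.7 mm and 7.16 degrees, less where a joint would pass 70% of its speed; a pose out of reach is approached as far as the arm can. A call is refused whole if a number of a shift passes 0.0417 or a number of a turn 7.16, either way. A call with a gripper value outside its range is refused whole. The fingers move at their own pace and stop on an object; the grip force is fixed at half the most. Time passes only in rows, so rows that do not move let the fingers close. It gives the time, the measured TCP pose, the force, the opening and the grip force at its end, in the units of the state.
- bot.get_state(): the state, without advancing time (a new reading comes with each control period).
- bot.read_camera(name): name is "scene" or "side" or "wrist"; returns the picture (420x560x3 uint8, red, green, blue); there is no depth.
- bot.camera_model(name): a dict with "vfov" (degrees; the focal length in pixels is half the picture's height over the tangent of half this angle, whatever the lens; pixels are square), "cx", "cy" (the principal point, pixels), "k1" (the pictures are not rectified: a ray, as slopes to the right and down, at radius r is drawn at 1 + k1 r^2 times it, then the intrinsics apply), "view" (4x4, takes a point from world to camera coordinates). Camera axes: x right, y down, z forward; pixel columns grow to the right and rows downward; lengths in m; the calibration is good to about 2 mm. A picture is of the moment at which its call begins: read the wrist's pose just before it. camera_model takes no time and is no camera call; for the wrist camera it gives the pose at the moment of the call.
- bot.close_job(): hands the job in; it is judged then, once.
The state is a dict: "t": time; "joint_pos": joint angles; "dq": joint speeds; "effort": joint torques, N m; "tcp_pos": TCP position; "tool_rot": TCP orientation; "contact_force": force on the tool from outside, world axes, zero at the start; "wrist_torque": the same for the moment, N m; "gripper_width": opening from 0.0 (shut) to 1.0 (fully open); "gripper_force": force on a finger pad.
Only numpy, scipy, OpenCV 4.12 (cv2) and the standard library are available. Lean on these libraries where they do the work, as an engineer would, in place of code of your own. Each camera call takes 0.05 s, during which the arm holds its last target. There are 200 camera calls.

## Working session

There is one attempt and no reset: what is moved stays moved. The work goes in short steps, Python scripts to look and compute and a shell command to move; the robot and the scene stay as the last step left them, time stands still between calls to the robot, and variables do not carry over. Pictures are saved under pics/ and viewed, at most 10 in all, crops included, and the job is handed in when it is done.

```bash
mkdir -p pics; cat > h.py <<'E'
import numpy as np,cv2
from workcell import bot
def K(m,h=420):
    f=h/2/np.tan(np.radians(m['vfov'])/2);return f
def ray(m,u,v):
    f=K(m);d=np.array([(u-m['cx'])/f,(v-m['cy'])/f]);p=d.copy()
    for _ in range(30): p=d/(1+m['k1']*(p@p))
    V=np.array(m['view']);R,t=V[:3,:3],V[:3,3]
    r=R.T@np.array([p[0],p[1],1]);return -R.T@t,r/np.linalg.norm(r)
def proj(m,P):
    V=np.array(m['view']);c=V[:3,:3]@np.array(P)+V[:3,3];p=c[:2]/c[2];p=p*(1+m['k1']*(p@p));f=K(m)
    return p[0]*f+m['cx'],p[1]*f+m['cy']
def atz(m,u,v,z):
    o,r=ray(m,u,v);return o+r*(z-o[2])/r[2]
def tri(L):
    A=np.zeros((3,3));b=np.zeros(3)
    for m,u,v in L:
        o,r=ray(m,u,v);M=np.eye(3)-np.outer(r,r);A+=M;b+=M@o
    return np.linalg.solve(A,b)
E
python3 - <<'E'
from h import *
import json
for n in("scene","side"):
    m=bot.camera_model(n);im=bot.read_camera(n)
    cv2.imwrite(f'pics/{n}.png',im[:,:,::-1]);print(n,m)
print(bot.get_state())
E
```

```text
scene {'vfov': 45.37547690881955, 'cx': 283.20698186473044, 'cy': 214.19568973921295, 'k1': 0.05697586956591364, 'view': array([[ 0.05321375,  0.99854933, -0.00821735, -0.02937375],
       [ 0.69047827, -0.0427386 , -0.72208945, -0.23637633],
       [-0.72139314,  0.03275119, -0.69175089,  1.9610689 ],
       [ 0.        ,  0.        ,  0.        ,  1.        ]])}
side {'vfov': 56.22189377139861, 'cx': 278.0183451729377, 'cy': 209.94758146212246, 'k1': 0.029485708904465793, 'view': array([[ 0.86522207,  0.50115271, -0.01538596, -0.4374368 ],
       [ 0.32432509, -0.5828104 , -0.74508071, -0.08357912],
       [-0.38236631,  0.63967022, -0.66679682,  1.5342257 ],
       [ 0.        ,  0.        ,  0.        ,  1.        ]])}
{'t': 0.1, 'joint_pos': array([-8.46284591e-02,  3.51183972e-01,  1.65235883e+00, -5.98054903e-06,
        1.13913097e+00, -8.46056584e-02]), 'dq': array([-1.59784394e-03,  6.88212583e-04, -3.31974241e-03, -8.67761983e-04,
       -7.03336356e-05,  1.08913091e-03]), 'effort': array([ 7.48983075e-04, -5.06837368e+01, -2.91875267e+01, -4.43532826e-05,
        2.64409253e-03,  5.99887670e-06]), 'tcp_pos': array([5.49880899e-01, 1.95275981e-05, 4.04211759e-01]), 'tool_rot': array([-2.22088203e+00, -2.22083696e+00,  1.10127036e-03]), 'contact_force': array([-0.15463878,  0.01066824,  0.50780123]), 'wrist_torque': array([0.0157083 , 0.01951814, 0.01258125]), 'gripper_force': 0.0, 'gripper_width': 1.0016988037664227}
```

View pics/scene.png

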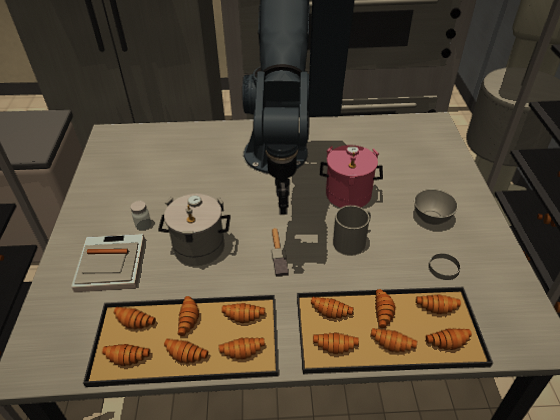

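View pics/side.png

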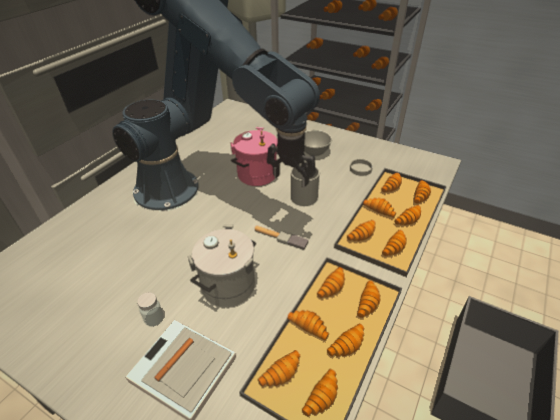

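Two things could be taken for it. One is the steel pot, at scene (195,225) with its valve at (190,214) and side (223,262) with its valve at (232,248). The other is the pink pot, at scene (351,175) and side (257,155), which the task rules out. I choose the steel pot and check it in one close crop.

```bash
python3 - <<'E'
import cv2,numpy as np
a=cv2.imread('pics/scene.png')[180:260,150:240];b=cv2.imread('pics/side.png')[220:300,185:265]
f=lambda x,s:cv2.resize(x,None,fx=s,fy=s,interpolation=cv2.INTER_CUBIC)
a=f(a[:60,:50],8);b=f(b[:60,10:60],8)
cv2.imwrite('pics/crop1.png',np.hstack([a,b])) # scene origin 150,180 ; side origin 195,220
E
```

```text
(no output)
```

View pics/crop1.png

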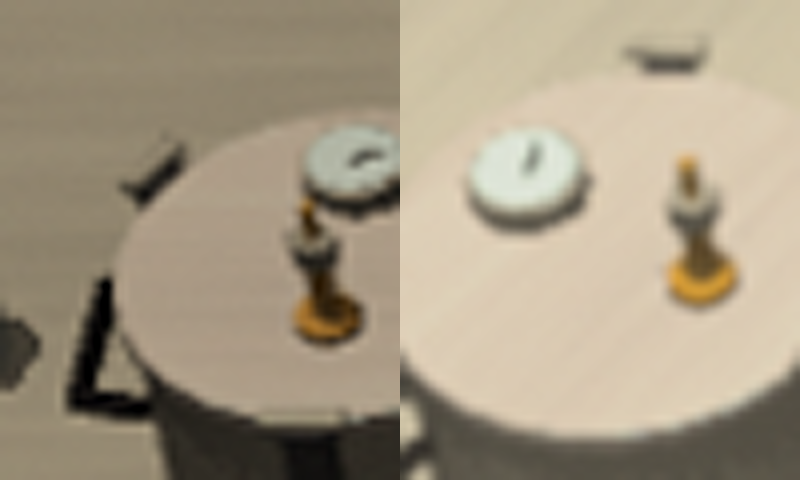

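The crop shows the steel pot's lid with its gauge and the slim vent valve. In the scene picture the tip is at about (188.1,204.6) and the boss at (190.4,218.6). In the side picture the tip is at (230.6,239.6) and the boss at (232.3,254.1).

```bash
python3 - <<'E'
from h import *
s=bot.camera_model("scene");d=bot.camera_model("side")
print('tip',tri([(s,188.1,204.6),(d,230.6,239.6)]))
print('nut',tri([(s,188.9,210.6),(d,231.0,245.4)]))
print('boss',tri([(s,190.4,218.6),(d,232.3,254.1)]),atz(s,190.4,218.6,.166),atz(d,232.3,254.1,.166))
print('gauge',atz(s,150+352/8-.4,180+160/8-.4,.173),atz(d,195+125/8-.4,220+172/8-.4,.173))
w=bot.camera_model("wrist");print(w['view'],w['vfov'],w['cx'],w['cy'],w['k1'])
for P in [(.55,-.22,.166),(.55,-.22,.23)]: print(proj(w,P))
E
```

```text
tip [ 0.52125024 -0.26620723  0.22215011]
nut [ 0.52081185 -0.26687459  0.19956361]
boss [ 0.52117053 -0.26721959  0.16705197] [ 0.51795385 -0.26714057  0.166     ] [ 0.52221783 -0.26771418  0.166     ]
gauge [ 0.44345872 -0.26256104  0.173     ] [ 0.44599529 -0.26308501  0.173     ]
[[ 9.99998471e-01 -7.40084919e-04 -1.58440403e-03 -5.50149782e-01]
 [-2.61913505e-04 -9.59196649e-01  2.82739668e-01 -3.72079246e-02]
 [-1.72900640e-03 -2.82738821e-01 -9.59195376e-01  3.78410841e-01]
 [ 0.00000000e+00  0.00000000e+00  0.00000000e+00  1.00000000e+00]] 70.42083934653843 281.2842717126521 209.60939400449547 -0.024063415474107855
(np.float64(281.0220872845838), np.float64(440.21526120766435))
(np.float64(280.8194528870885), np.float64(524.622194567125))
```

```bash
python3 -m creep '[[0.05,-0.038,-0.004,0,0],[0.05,-0.038,-0.004,0,0],[0.05,-0.038,-0.004,0,0],[0.05,-0.038,-0.004,0,0],[0.05,-0.038,-0.004,0,0]]'
python3 -m creep '[[0.05,-0.038,-0.004,0,0],[0.05,-0.038,-0.005,0,0],[0.05,0,0,0,7],[0.05,0,0,0,7],[0.05,0,0,0,7]]'
python3 -m creep '[[0.05,0,0,0,7],[0.05,0,0,0,7],[0.05,0,0,0,7],[0.05,0,0,0,7],[0.05,0,0,0,7]]'
python3 -m creep '[[0.05,0,0,0,7],[0.05,0,0,0,7],[0.05,0,0,0,7],[0.05,0,0,0,7],[0.05,0,0,0,7]]'
python3 -m creep '[[0.05,0,0,0,7],[0.05,0,0,0,7],[0.05,0,0,0,7],[0.05,0,0,0,7],[0.05,0,0,0,7]]'
python3 -m creep '[[0.05,0,0,0,7],[0.05,0,0,0,7],[0.05,0,0,0,0],[0.05,0,0,0,0],[0.05,0,0,0,0]]'
cat >> h.py <<'E'
from scipy.spatial.transform import Rotation as Ro
def st():
    s=bot.get_state();R=Ro.from_rotvec(s['tool_rot']).as_matrix()
    print('t%.2f tcp'%s['t'],np.round(s['tcp_pos'],4),'j6 %.2f'%s['joint_pos'][5],'F',np.round(s['contact_force'],2),'Ftool',np.round(R.T@s['contact_force'],2),'T',np.round(s['wrist_torque'],3),'w%.1f g%.1f'%(s['gripper_width']*85,s['gripper_force']))
    return s,R
E
python3 - <<'E'
from h import *
s,R=st()
print(R.T@(np.array([.5212,-.267,s['tcp_pos'][2]])-s['tcp_pos']),R.round(3))
a=bot.read_camera('wrist');m=bot.camera_model('wrist');print([proj(m,(.5212,-.267,z)) for z in(.166,.2,.222)])
cv2.imwrite('pics/w1.png',a[:,:,::-1])
E
```

```text
t: 0.52
tcp_pos: [0.5294, -0.1916, 0.4045]
tool_rot: [-2.221, -2.221, 0.0]
contact_force: [0.7, 0.1, -0.1]
gripper_width: 0.59
gripper_force: 0.0
t: 0.93
tcp_pos: [0.5207, -0.2668, 0.4041]
tool_rot: [-2.595, -1.769, 0.001]
contact_force: [0.3, -0.1, -0.9]
gripper_width: 0.583
gripper_force: 0.0
t: 1.35
tcp_pos: [0.5209, -0.2659, 0.4043]
tool_rot: [-3.006, -0.909, 0.001]
contact_force: [-0.1, -0.5, 0.6]
gripper_width: 0.585
gripper_force: 0.0
t: 1.77
tcp_pos: [0.5209, -0.266, 0.4043]
tool_rot: [-3.141, 0.037, 0.001]
contact_force: [0.0, 0.0, -0.8]
gripper_width: 0.587
gripper_force: 0.0
t: 2.18
tcp_pos: [0.5209, -0.2659, 0.4043]
tool_rot: [-2.985, 0.98, 0.001]
contact_force: [0.6, 0.3, 0.7]
gripper_width: 0.582
gripper_force: 0.0
t: 2.6
tcp_pos: [0.521, -0.2659, 0.4045]
tool_rot: [-2.85, 1.322, 0.001]
contact_force: [-0.1, 0.3, 0.1]
gripper_width: 0.585
gripper_force: 0.0
t2.60 tcp [ 0.521  -0.2659  0.4045] j6 1.89 F [-0.1   0.27  0.12] Ftool [-0.27 -0.1  -0.12] T [0.024 0.011 0.044] w49.7 g0.0
[ 9.48631810e-04  5.04817615e-04 -2.56940588e-07] [[ 0.646 -0.763 -0.   ]
 [-0.763 -0.646  0.   ]
 [-0.     0.    -1.   ]]
[(np.float64(281.9047889227248), np.float64(224.28511852703105)), (np.float64(282.0229064775463), np.float64(242.26585594782935)), (np.float64(282.1239894049974), np.float64(257.66463643258396))]
```

View pics/w1.png

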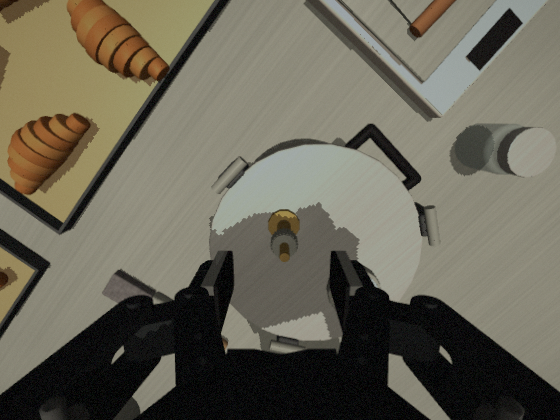

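The wrist view has the boss at (284,221), the nut at (284,243) and the tip at (284,257). The pads are at x = 232 and 330, so their middle is 281. The aim is within about 2 mm, so I shift about 1.5 mm along tool y and go down.

```bash
python3 -m creep '[[0.05,0.001,0.0017,0.01,0],[0.05,0,0,0.01,0],[0.05,0,0,0.01,0],[0.05,0,0,0.01,0],[0.05,0,0,0.0065,0]]'
python3 -m creep '[[0.03,0,0,0,0],[0.03,0,0,0,0],[0.03,0,0,0,0],[0.03,0,0,0,0],[0.03,0,0,0,0]]'
python3 - <<'E'
from h import *
st()
a=bot.read_camera('wrist')[150:360,180:400];b=bot.read_camera('side')[200:270,190:280]
r=lambda x,s:cv2.resize(x,s,interpolation=cv2.INTER_CUBIC)
cv2.imwrite('pics/w2.png',np.hstack([r(a,(440,420)),r(b,(360,420)) if 0 else r(b[:,10:70],(360,420))])[:,:,::-1])
E
```

```text
t: 3.07
tcp_pos: [0.5201, -0.2677, 0.3562]
tool_rot: [-2.847, 1.327, 0.003]
contact_force: [0.1, 0.6, -0.3]
gripper_width: 0.588
gripper_force: 0.0
t: 3.48
tcp_pos: [0.5204, -0.2679, 0.3587]
tool_rot: [2.847, -1.328, 0.001]
contact_force: [-0.2, -0.7, -0.1]
gripper_width: 0.351
gripper_force: 0.0
t3.48 tcp [ 0.5204 -0.2679  0.3587] j6 1.89 F [-0.18 -0.72 -0.09] Ftool [0.43 0.6  0.09] T [ 0.021 -0.017 -0.005] w29.8 g0.0
```

View pics/w2.png

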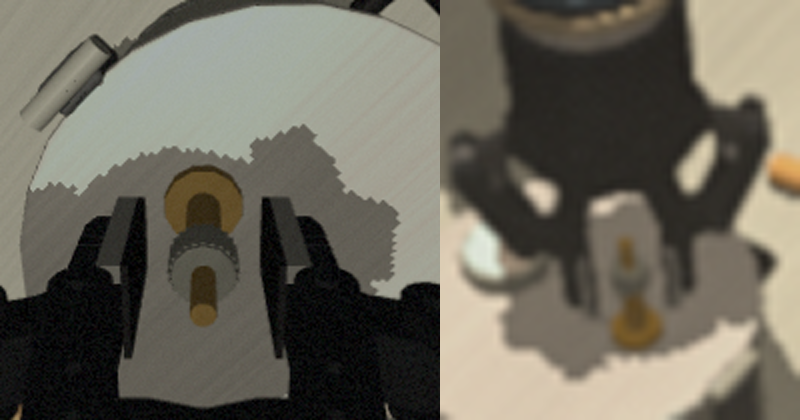

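The pads are at x = 145 and 262 in the crop, so their middle is about 203, and the nut is at 203, so it is centred. In the side view the pads straddle the nut. I close on it.

```bash
python3 -m creep '[[0.012,0,0,0,0],[0.012,0,0,0,0],[0.012,0,0,0,0],[0.012,0,0,0,0],[0.012,0,0,0,0]]'
python3 -c 'from h import *;st()'
```

```text
t: 4.0
tcp_pos: [0.5204, -0.2678, 0.3584]
tool_rot: [-2.847, 1.328, -0.001]
contact_force: [1.8, 0.9, 0.8]
gripper_width: 0.159
gripper_force: 58.4
t4.00 tcp [ 0.5204 -0.2678  0.3584] j6 1.89 F [1.78 0.95 0.78] Ftool [ 0.42 -1.97 -0.78] T [ 0.188 -0.106  0.017] w13.5 g58.4
```

```bash
python3 -m creep '[[0.012,0,-0.0003,-0.0002,-7],[0.012,0,0,-0.0002,-7],[0.012,0,0,-0.0002,-7],[0.012,0,0,-0.0002,-7],[0.012,0,0,-0.0002,-7]]'
python3 -c 'from h import *;st();a=bot.read_camera("wrist")[150:360,180:400];cv2.imwrite("pics/w3.png",cv2.resize(a,(440,420))[:,:,::-1])'
```

```text
t: 4.42
tcp_pos: [0.521, -0.2669, 0.3593]
tool_rot: [-3.114, 0.401, -0.002]
contact_force: [4.3, 9.4, 2.3]
gripper_width: 0.156
gripper_force: 58.5
t4.42 tcp [ 0.521  -0.2669  0.3593] j6 1.27 F [4.32 9.39 2.27] Ftool [  1.81 -10.18  -2.25] T [ 1.461 -0.824 -0.099] w13.2 g58.5
```

View pics/w3.png

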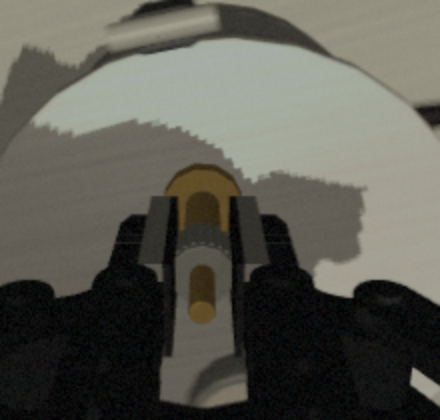

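The pads hold the nut, with the pin at crop (202,290), still upright. The side load is about 10 N along tool y because the turning axis is slightly off the valve. I compensate for that in the rows.

```bash
python3 -m creep '[[0.012,0.0001,-0.0006,0,0],[0.012,0.0001,-0.0005,0,0],[0.012,0,0,0,0]]'
python3 -c 'from h import *;st()'
```

```text
t: 4.72
tcp_pos: [0.5212, -0.2665, 0.3593]
tool_rot: [-3.115, 0.41, -0.001]
contact_force: [2.2, 2.9, 1.4]
gripper_width: 0.154
gripper_force: 58.6
t4.72 tcp [ 0.5212 -0.2665  0.3593] j6 1.28 F [2.2  2.86 1.41] Ftool [ 1.38 -3.33 -1.41] T [ 0.488 -0.439  0.054] w13.1 g58.6
```

```bash
python3 -m creep '[[0.012,0,-0.0005,-0.00017,-7],[0.012,0,-0.0005,-0.00017,-7],[0.012,0,-0.0004,-0.00017,-7],[0.012,0,-0.0003,-0.00017,-7],[0.012,0,-0.0003,-0.00017,-7]]'
python3 -c 'from h import *;st()'
```

```text
t: 5.13
tcp_pos: [0.5212, -0.2647, 0.3601]
tool_rot: [3.092, 0.554, 0.001]
contact_force: [2.3, 2.2, 2.4]
gripper_width: 0.159
gripper_force: 58.6
t5.13 tcp [ 0.5212 -0.2647  0.3601] j6 0.67 F [2.3  2.23 2.43] Ftool [ 2.93 -1.29 -2.43] T [ 0.417 -0.273 -0.044] w13.5 g58.6
```

```bash
python3 -m creep '[[0.012,0.0002,-0.0004,-0.0002,-7],[0.012,0.0001,-0.0004,-0.0002,-7],[0.012,0.0001,-0.0004,-0.0002,-7],[0.012,0,-0.0003,-0.0002,-7],[0.012,0,-0.0003,-0.0002,-7]]'
python3 -c 'from h import *;st()'
```

```text
t: 5.55
tcp_pos: [0.5203, -0.2632, 0.361]
tool_rot: [2.783, 1.458, -0.001]
contact_force: [-0.6, 0.8, 1.9]
gripper_width: 0.158
gripper_force: 58.6
t5.55 tcp [ 0.5203 -0.2632  0.361 ] j6 0.06 F [-0.64  0.77  1.88] Ftool [ 0.27 -0.97 -1.88] T [ 0.038  0.112 -0.011] w13.5 g58.6
```

```bash
python3 -m creep '[[0.012,0,-0.0003,-0.00018,-7],[0.012,0,-0.0003,-0.00018,-7],[0.012,0,-0.0003,-0.00018,-7],[0.012,0,-0.0003,-0.00018,-7]]'
python3 -c 'from h import *;st()'
```

```text
t: 5.88
tcp_pos: [0.5192, -0.2627, 0.3617]
tool_rot: [-2.347, -2.088, 0.001]
contact_force: [-2.2, 0.6, 2.5]
gripper_width: 0.154
gripper_force: 58.6
t5.88 tcp [ 0.5192 -0.2627  0.3617] j6 -0.43 F [-2.17  0.58  2.46] Ftool [ 0.32 -2.23 -2.46] T [ 0.007  0.238 -0.038] w13.1 g58.6
```

```bash
python3 -m creep '[[0.012,0,-0.0005,-0.00018,-7],[0.012,0,-0.0004,-0.00018,-7],[0.012,0,-0.0004,-0.00018,-7],[0.012,0,-0.0003,-0.00018,-7],[0.012,0,-0.0003,-0.00018,-7]]'
python3 -c 'from h import *;st()'
```

```text
t: 6.3
tcp_pos: [0.5174, -0.263, 0.3626]
tool_rot: [-1.61, -2.697, 0.001]
contact_force: [-0.2, -0.5, 2.0]
gripper_width: 0.156
gripper_force: 58.6
t6.30 tcp [ 0.5174 -0.263   0.3626] j6 -1.04 F [-0.24 -0.5   2.04] Ftool [-0.33 -0.45 -2.04] T [-0.094  0.083 -0.052] w13.3 g58.6
```

```bash
python3 -m creep '[[0.012,0,-0.0003,-0.00018,-7],[0.012,0,-0.0003,-0.00018,-7],[0.012,0,-0.0003,-0.00018,-7],[0.012,0,-0.0003,-0.00018,-7]]'
python3 -c 'from h import *;st()'
```

```text
t: 6.63
tcp_pos: [0.5164, -0.2638, 0.3634]
tool_rot: [-0.91, -3.006, 0.001]
contact_force: [-1.0, -2.3, 1.9]
gripper_width: 0.153
gripper_force: 58.6
t6.63 tcp [ 0.5164 -0.2638  0.3634] j6 -1.53 F [-0.99 -2.25  1.91] Ftool [-0.43 -2.43 -1.91] T [-0.259  0.188 -0.074] w13.0 g58.6
```

```bash
python3 -m creep '[[0.012,0,-0.0005,-0.00018,-7],[0.012,0,-0.0004,-0.00018,-7]]'
python3 -c 'from h import *;st()'; python3 -m creep '[[0.012,0,-0.0003,-0.00017,-7]]'
python3 -c 'from h import *;st()'
```

```text
t: 6.8
tcp_pos: [0.516, -0.2645, 0.3637]
tool_rot: [-0.537, -3.095, 0.001]
contact_force: [0.1, -0.8, 1.4]
gripper_width: 0.157
gripper_force: 58.6
t6.80 tcp [ 0.516  -0.2645  0.3637] j6 -1.78 F [ 0.1  -0.75  1.38] Ftool [-0.35 -0.67 -1.38] T [-0.046 -0.024 -0.031] w13.4 g58.6
t: 6.88
tcp_pos: [0.5159, -0.2649, 0.3639]
tool_rot: [-0.347, -3.122, 0.001]
contact_force: [-0.4, -1.3, 2.0]
gripper_width: 0.155
gripper_force: 58.6
t6.88 tcp [ 0.5159 -0.2649  0.3639] j6 -1.90 F [-0.37 -1.32  1.98] Ftool [ 0.07 -1.37 -1.98] T [-0.161  0.037 -0.048] w13.1 g58.6
```

```bash
python3 -m creep '[[0.012,0,-0.0003,-0.00015,-6]]'
python3 -c 'from h import *;st()'; python3 -m creep '[[0.012,0,-0.0003,-0.00015,-6]]'
python3 -c 'from h import *;st()'
```

```text
t: 6.97
tcp_pos: [0.5158, -0.2651, 0.364]
tool_rot: [-0.183, -3.136, 0.001]
contact_force: [-0.1, -0.7, 1.4]
gripper_width: 0.156
gripper_force: 58.6
t6.97 tcp [ 0.5158 -0.2651  0.364 ] j6 -2.01 F [-0.12 -0.65  1.36] Ftool [ 0.04 -0.66 -1.36] T [-0.132  0.024 -0.032] w13.3 g58.6
t: 7.05
tcp_pos: [0.5158, -0.2654, 0.3642]
tool_rot: [-0.02, -3.141, 0.001]
contact_force: [0.5, 0.0, 1.1]
gripper_width: 0.157
gripper_force: 58.5
t7.05 tcp [ 0.5158 -0.2654  0.3642] j6 -2.11 F [0.51 0.03 1.12] Ftool [-0.51  0.03 -1.12] T [-0.197 -0.096 -0.337] w13.3 g58.5
```

```bash
python3 -m creep '[[0.012,0,0,0,-2],[0.012,0,0,0,0]]'
python3 -c 'from h import *;st()'
```

```text
t: 7.22
tcp_pos: [0.5158, -0.2655, 0.3642]
tool_rot: [0.028, -3.141, 0.001]
contact_force: [-0.6, -1.9, 1.5]
gripper_width: 0.153
gripper_force: 58.5
t7.22 tcp [ 0.5158 -0.2655  0.3642] j6 -2.14 F [-0.57 -1.9   1.46] Ftool [ 0.6  -1.89 -1.46] T [-0.31   0.036 -0.338] w13.0 g58.5
```

```bash
python3 -m creep '[[0.04,0,0,0,0],[0.04,0,0,0,0],[0.04,0,0,0,0],[0.04,0,0,0,0],[0.04,0,0,0,0]]'
python3 - <<'E'
from h import *
D=[(.5204,-.2678,-2.847,1.328),(.5212,-.2647,3.092,.554),(.5203,-.2632,2.783,1.458),(.5192,-.2627,-2.347,-2.088),(.5174,-.263,-1.61,-2.697),(.5164,-.2638,-.91,-3.006),(.516,-.2645,-.537,-3.095),(.5158,-.2654,-.02,-3.141)]
A=[];b=[]
for x,y,p,q in D:
    R=Ro.from_rotvec([p,q,0]).as_matrix()[:2,:2];A.append(np.hstack([np.eye(2),-R]));b+=[x,y]
X,r,_,_=np.linalg.lstsq(np.vstack(A),b,rcond=None);print(X,r, np.abs(np.vstack(A)@X-b).max())
s,R=st();print('to nut, tool:',R.T@(np.array([X[0],X[1],s['tcp_pos'][2]])-s['tcp_pos']))
a=bot.read_camera("wrist")[150:360,180:400];b=bot.read_camera('side')[200:270,200:260]
r=lambda x,s:cv2.resize(x,s,interpolation=cv2.INTER_CUBIC)
cv2.imwrite('pics/w4.png',np.hstack([r(a,(440,420)),r(b,(360,420))])[:,:,::-1])
E
```

```text
t: 7.63
tcp_pos: [0.516, -0.265, 0.3641]
tool_rot: [0.027, -3.141, -0.0]
contact_force: [0.1, -0.9, 0.2]
gripper_width: 0.468
gripper_force: 0.0
[ 5.18635629e-01 -2.65525138e-01 -2.82361138e-03 -1.21925479e-04] [5.11368299e-08] 0.00012592076944173414
t7.63 tcp [ 0.516  -0.265   0.3641] j6 -2.14 F [ 0.07 -0.92  0.21] Ftool [-0.06 -0.92 -0.21] T [-0.008  0.015  0.029] w39.8 g0.0
to nut, tool: [-2.64034007e-03 -5.75043006e-04 -4.34480559e-07]
```

View pics/w4.png

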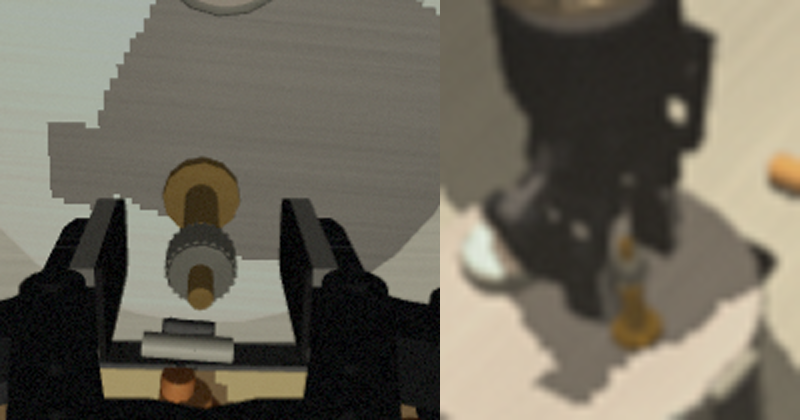

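The nut now sits higher, with a shorter pin above it (tip at crop (200,298)), so it is at its stop. I rise, close the fingers and move over the fitted axis (0.5186, -0.2655).

```bash
python3 -m creep '[[0.04,0,0,-0.014,0],[0.04,0,0,-0.014,0],[0.04,0,0,-0.014,0],[0.04,0,0,-0.014,0],[0,-0.0026,-0.0006,0,0]]'
python3 -m creep '[[0,0,0,0,0],[0,0,0,0,0],[0,0,0,0,0],[0,0,0,0,0],[0,0,0,0,0]]'
python3 -m creep '[[0,0,0,0.004,0],[0,0,0,0.004,0],[0,0,0,0.002,0],[0,0,0,0,0],[0,0,0,0,0]]'
python3 -c 'from h import *;s,R=st();print(R.T@(np.array([.5186,-.2655,s["tcp_pos"][2]])-s["tcp_pos"]))'
```

```text
t: 8.15
tcp_pos: [0.5188, -0.2657, 0.4229]
tool_rot: [-0.027, 3.138, -0.003]
contact_force: [0.8, 0.0, 0.7]
gripper_width: 0.342
gripper_force: 0.0
t: 8.57
tcp_pos: [0.5186, -0.2656, 0.4196]
tool_rot: [0.027, -3.141, -0.001]
contact_force: [0.2, -1.4, -0.3]
gripper_width: -0.001
gripper_force: 0.0
t: 8.98
tcp_pos: [0.5186, -0.2656, 0.41]
tool_rot: [0.027, -3.141, -0.0]
contact_force: [0.7, -1.3, -0.1]
gripper_width: 0.002
gripper_force: 0.0
t8.98 tcp [ 0.5186 -0.2656  0.41  ] j6 -2.14 F [ 0.74 -1.32 -0.13] Ftool [-0.71 -1.33  0.13] T [-0.031  0.023  0.002] w0.1 g0.0
[-1.87303882e-05  1.10998198e-04  1.68956310e-08]
```

```bash
python3 -m creep '[[0,0,0,0.001,0],[0,0,0,0.001,0],[0,0,0,0.001,0],[0,0,0,0.001,0],[0,0,0,0.001,0]]'; python3 -m creep '[[0,0,0,0.001,0],[0,0,0,0.001,0],[0,0,0,0,0]]'; python3 -c 'from h import *;st()'
```

```text
t: 9.4
tcp_pos: [0.5186, -0.2656, 0.4051]
tool_rot: [0.027, -3.141, -0.0]
contact_force: [-0.1, 0.1, -0.4]
gripper_width: -0.004
gripper_force: 0.0
t: 9.65
tcp_pos: [0.5186, -0.2656, 0.403]
tool_rot: [0.027, -3.141, -0.0]
contact_force: [0.3, 0.5, 0.1]
gripper_width: 0.002
gripper_force: 0.0
t9.65 tcp [ 0.5186 -0.2656  0.403 ] j6 -2.14 F [0.28 0.52 0.12] Ftool [-0.29  0.51 -0.12] T [ 0.069 -0.01   0.068] w0.2 g0.0
```

```bash
python3 -m creep '[[0,0,0,0.001,0],[0,0,0,0.001,0],[0,0,0,0,0],[0,0,0,0,0]]'; python3 -c 'from h import *;st()'
```

```text
t: 9.98
tcp_pos: [0.5186, -0.2656, 0.4012]
tool_rot: [0.027, -3.141, -0.0]
contact_force: [-0.0, 0.6, -1.3]
gripper_width: -0.001
gripper_force: 0.0
t9.98 tcp [ 0.5186 -0.2656  0.4012] j6 -2.14 F [-0.03  0.55 -1.29] Ftool [0.02 0.55 1.29] T [ 0.005  0.026 -0.017] w-0.1 g0.0
```

```bash
python3 -m creep '[[0,0,0,0.001,0],[0,0,0,0.001,0],[0,0,0,0,0],[0,0,0,0,0]]'; python3 -c 'from h import *;st()'
```

```text
t: 10.32
tcp_pos: [0.5186, -0.2656, 0.3991]
tool_rot: [0.027, -3.141, -0.0]
contact_force: [0.6, 0.8, 0.3]
gripper_width: 0.004
gripper_force: 0.0
t10.32 tcp [ 0.5186 -0.2656  0.3991] j6 -2.14 F [0.61 0.78 0.26] Ftool [-0.62  0.77 -0.26] T [-0.017 -0.028 -0.027] w0.3 g0.0
```

```bash
python3 -m creep '[[0,0,0,0.001,0],[0,0,0,0,0]]'; python3 -m creep '[[0,0,0,0,0]]';python3 -m creep '[[0,0,0,0,0]]'
```

```text
t: 10.48
tcp_pos: [0.5186, -0.2656, 0.3981]
tool_rot: [0.027, -3.141, -0.0]
contact_force: [0.2, 0.4, -0.5]
gripper_width: -0.005
gripper_force: 0.0
t: 10.57
tcp_pos: [0.5186, -0.2656, 0.3981]
tool_rot: [0.027, -3.141, -0.0]
contact_force: [-0.4, -0.1, -0.3]
gripper_width: -0.002
gripper_force: 0.0
t: 10.65
tcp_pos: [0.5186, -0.2656, 0.3982]
tool_rot: [-0.027, 3.141, -0.0]
contact_force: [0.1, 1.1, 0.6]
gripper_width: -0.001
gripper_force: 0.0
```

```bash
python3 -m creep '[[0,0,0,0.001,0],[0,0,0,0,0]]'; python3 -m creep '[[0,0,0,0,0]]';python3 -m creep '[[0,0,0,0,0]]'
```

```text
t: 10.82
tcp_pos: [0.5186, -0.2656, 0.397]
tool_rot: [0.027, -3.141, -0.0]
contact_force: [0.0, 0.3, -0.5]
gripper_width: 0.003
gripper_force: 0.0
t: 10.9
tcp_pos: [0.5186, -0.2656, 0.3971]
tool_rot: [0.027, -3.141, -0.0]
contact_force: [0.7, -0.6, 0.2]
gripper_width: -0.001
gripper_force: 0.0
t: 10.98
tcp_pos: [0.5186, -0.2656, 0.3972]
tool_rot: [-0.027, 3.141, -0.0]
contact_force: [-0.3, -0.2, 0.0]
gripper_width: -0.001
gripper_force: 0.0
```

```bash
python3 -m creep '[[0,0,0,0.001,0],[0,0,0,0,0]]'; python3 -m creep '[[0,0,0,0,0]]';python3 -m creep '[[0,0,0,0,0]]'
```

```text
t: 11.15
tcp_pos: [0.5186, -0.2656, 0.3961]
tool_rot: [0.027, -3.141, -0.0]
contact_force: [0.8, -0.1, -0.2]
gripper_width: -0.002
gripper_force: 0.0
t: 11.23
tcp_pos: [0.5186, -0.2656, 0.3961]
tool_rot: [0.027, -3.141, -0.0]
contact_force: [-0.6, -0.3, 0.0]
gripper_width: 0.001
gripper_force: 0.0
t: 11.32
tcp_pos: [0.5186, -0.2656, 0.3962]
tool_rot: [-0.027, 3.141, -0.0]
contact_force: [1.1, 0.9, -0.5]
gripper_width: 0.002
gripper_force: 0.0
```

```bash
python3 -m creep '[[0,0,0,0.001,0],[0,0,0,0,0]]' | grep -E 'tcp|cont'; python3 -m creep '[[0,0,0,0,0]]' | grep -E 'tcp|cont'
```

```text
tcp_pos: [0.5186, -0.2656, 0.395]
contact_force: [-0.1, 0.3, -0.5]
tcp_pos: [0.5186, -0.2656, 0.3951]
contact_force: [-0.2, 0.3, 0.6]
```

```bash
python3 -m creep '[[0,0,0,0.001,0],[0,0,0,0,0]]' | grep -E 'tcp|cont'; python3 -m creep '[[0,0,0,0,0]]' | grep -E 'tcp|cont'
```

```text
tcp_pos: [0.5186, -0.2656, 0.3941]
contact_force: [0.1, 0.1, 0.1]
tcp_pos: [0.5186, -0.2656, 0.3941]
contact_force: [-0.3, 0.1, -0.2]
```

```bash
python3 -m creep '[[0,0,0,0.001,0],[0,0,0,0,0]]' | grep -E 'tcp|cont'; python3 -m creep '[[0,0,0,0,0]]' | grep -E 'tcp|cont'
```

```text
tcp_pos: [0.5186, -0.2656, 0.3931]
contact_force: [0.6, -0.1, 1.0]
tcp_pos: [0.5186, -0.2656, 0.3932]
contact_force: [-0.8, 0.2, -0.7]
```

```bash
python3 -m creep '[[0,0,0,0.001,0],[0,0,0,0,0]]' | grep -E 'tcp|cont'; python3 -m creep '[[0,0,0,0,0]]' | grep -E 'tcp|cont'
```

```text
tcp_pos: [0.5186, -0.2656, 0.3923]
contact_force: [-0.7, -0.1, 2.6]
tcp_pos: [0.5186, -0.2656, 0.3924]
contact_force: [-1.5, -0.1, 2.2]
```

```bash
python3 -m creep '[[0,0,0,0.001,0],[0,0,0,0,0]]' | grep -E 'tcp|cont'; python3 -m creep '[[0,0,0,0,0]]' | grep -E 'tcp|cont'
```

```text
tcp_pos: [0.5186, -0.2656, 0.3912]
contact_force: [0.1, -0.4, 3.4]
tcp_pos: [0.5186, -0.2656, 0.3913]
contact_force: [-0.6, -0.2, 3.5]
```

```bash
python3 -c 'from h import *
m=bot.camera_model("side");im=bot.read_camera("side");n=bot.camera_model("scene");jm=bot.read_camera("scene")
r=lambda x:cv2.resize(x,(400,480),interpolation=cv2.INTER_CUBIC)
cv2.imwrite("pics/w5.png",np.hstack([r(jm[180:228,170:210]),r(im[215:263,212:252])])[:,:,::-1])'
```

```text
(no output)
```

View pics/w5.png

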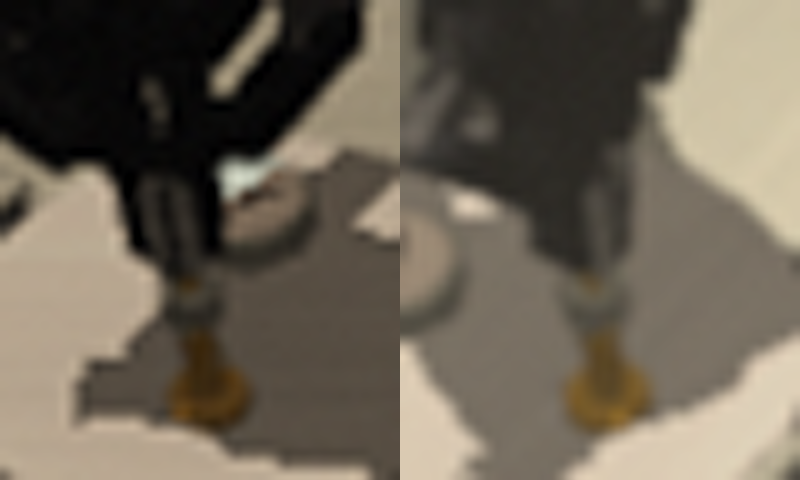

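The fingertips stand on the pin's top in both views (contact at about crop (185,280) and (595,275)), and contact was first felt at TCP z ≈ 0.3925. I press on to about 5 mm.

```bash
python3 -m creep '[[0,0,0,0.0006,0],[0,0,0,0.0006,0],[0,0,0,0.0006,0],[0,0,0,0.0006,0],[0,0,0,0,0]]' | grep -E '^t|cont'
```

```text
t: 13.08
tcp_pos: [0.5186, -0.2656, 0.3889]
tool_rot: [-0.027, 3.141, -0.0]
contact_force: [-0.1, 1.2, 5.2]
```

```bash
python3 -m creep '[[0,0,0,0.0005,0],[0,0,0,0.0005,0],[0,0,0,0.0005,0],[0,0,0,0,0],[0,0,0,0,0]]' | grep -E '^t|cont'
```

```text
t: 13.5
tcp_pos: [0.5186, -0.2656, 0.3876]
tool_rot: [-0.027, 3.141, -0.0]
contact_force: [-0.9, 0.9, 6.9]
```

```bash
python3 -m creep '[[0,0,0,0,0],[0,0,0,0,0],[0,0,0,0,0],[0,0,0,0,0],[0,0,0,0,0]]' | grep -E '^t|cont'
```

```text
t: 13.92
tcp_pos: [0.5186, -0.2656, 0.3876]
tool_rot: [-0.027, 3.141, -0.0]
contact_force: [-0.6, 0.8, 6.7]
```

```bash
python3 -m creep '[[0,0,0,0,0],[0,0,0,0,0],[0,0,0,0,0],[0,0,0,0,0],[0,0,0,0,0]]' | grep cont
python3 -m creep '[[0,0,0,0,0],[0,0,0,0,0],[0,0,0,0,0],[0,0,0,0,0],[0,0,0,0,0]]' | grep cont
python3 -m creep '[[0,0,0,0,0],[0,0,0,0,0],[0,0,0,0,0],[0,0,0,0,0],[0,0,0,0,0]]' | grep cont
python3 -m creep '[[0,0,0,0,0],[0,0,0,0,0],[0,0,0,0,0],[0,0,0,0,0],[0,0,0,0,0]]' | grep cont
python3 -m creep '[[0,0,0,0,0],[0,0,0,0,0],[0,0,0,0,0],[0,0,0,0,0],[0,0,0,0,0]]' | grep -E '^t|cont'
```

```text
contact_force: [-1.3, -0.2, 6.1]
contact_force: [-0.9, 0.3, 6.1]
contact_force: [-0.4, -0.1, 6.5]
contact_force: [-1.2, 1.3, 6.4]
t: 16.0
tcp_pos: [0.5186, -0.2656, 0.3876]
tool_rot: [-0.027, 3.141, -0.0]
contact_force: [-1.3, 0.2, 6.1]
```

```bash
python3 -m creep '[[0,0,0,-0.001,0],[0,0,0,-0.002,0],[0,0,0,-0.002,0],[0,0,0,-0.003,0],[0,0,0,-0.005,0]]' | grep cont
python3 -m creep '[[0,0,0,-0.01,0],[0,0,0,-0.02,0],[0,0,0,-0.02,0],[0,0,0,0,0],[0,0,0,0,0]]'
python3 -c 'from h import *
im=bot.read_camera("side");jm=bot.read_camera("wrist")
r=lambda x:cv2.resize(x,(400,480),interpolation=cv2.INTER_CUBIC)
cv2.imwrite("pics/w6.png",np.hstack([r(jm[150:294,220:340]),r(im[215:263,212:252])])[:,:,::-1])'
```

```text
contact_force: [-0.9, -0.2, 0.5]
t: 16.83
tcp_pos: [0.5186, -0.2656, 0.4516]
tool_rot: [-0.027, 3.14, -0.002]
contact_force: [0.2, -0.4, -0.6]
gripper_width: 0.002
gripper_force: 0.0
```

View pics/w6.png

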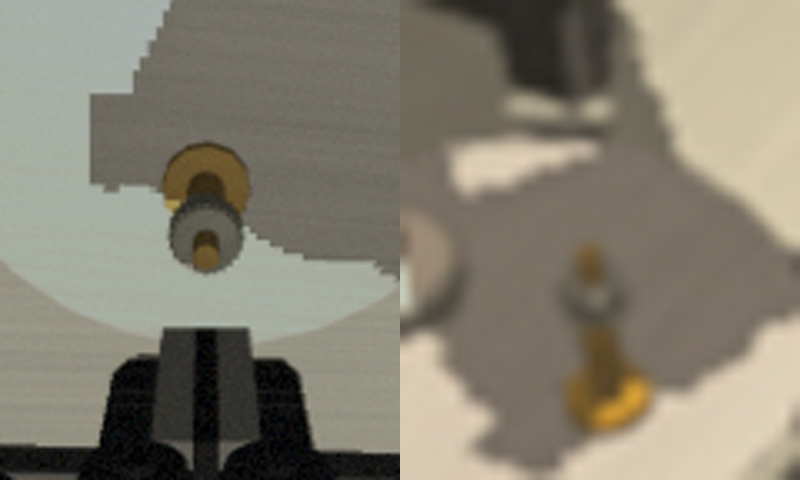

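The pin is up again and straight (tip at about crop (205,255) and (588,255)), the nut is still high, and the fingers are well clear.

```bash
python3 -c 'from workcell import bot;print(bot.close_job())'
```

```text
the job is handed in; nothing more can be done
None
```

The lock nut was unscrewed to its upper stop, the valve tip was held down about 5 mm (6–7 N) for 2.5 s, it sprang back up, and the job was handed in at about 17 s with the robot clear; no verdict came back.

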